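# Hold a spring clamp open with an S-hook

### The job

Hold the spring clamp open for unloading: pick up the S-hook, pass one end through the hole in the clamp's yellow pull tab from the jaw side, then draw the clamp back gently with the hook and catch its other end round the brass pin, lying on the shoulder below, so that the clamp stays open when you let go. Move the clamp only with the hook, never strain it (no push or pull above about 20 N), and leave the white part and everything else where they are.

Things in the scene. Friction and masses are not known exactly. Their poses are not given: they have to be found in the camera images.
- hook: Loose S-hook of 6 mm steel wire lying flat, 122 x 78, about 70 g, wire centre 43 mm over the bench. Origin: centre of the straight shank and of its red sleeve (34 long, 12 wide, 14 high). x along the shank (wire from x -40 to 40), z up. At x 40 the wire half-circles to +y and runs 12 mm back, parallel at y 36; the -x end is the same turned half round. Either end may do either job
- tip_a (a point): end of the hook's square-cut +x-end tip, at (28, 36, 0) mm in the hook frame; it points to -x
- tip_b (a point): end of the hook's square-cut -x-end tip, at (-28, -36, 0) mm in the hook frame; it points to +x
- bend_a (a point): centre of the half circle (wire centre line radius 18, inner radius 15) of the hook's +x end, at (40, 18, 0) mm in the hook frame
- bend_b (a point): centre of the half circle (same radii) of the hook's -x end, at (-40, -18, 0) mm in the hook frame
- rest: Fixed rest under the hook: black base 120 x 110 x 8 and two steel bars (12 thick, 90 long, tops 40 mm over the bench) standing across its x axis at x -37 and 37, 62 mm free between them for the fingers. Origin: centre of the underside
- clamp: Fixed spring clamp: aluminium bed 100 wide, 12 high, from x 15 to 215, blue end stop at the far end. Origin: on the bench under the pull tab's hole (nominal, clamp shut); x points from the tab to the jaw; pulling the tab to -x opens it, up to 34 mm to a hard stop, against a spring: 5 N to start, then 0.2 N more per mm; let go, it springs shut. Between tab and anchor nothing is over 22 mm high
- strap: The clamp's slide: strip with blue jaw (x 89 to 105, top 56 mm over the bench) and an upright yellow pull tab, plate 32 wide, x -4 to 0, top 14 mm over this origin, with a hole 8 wide (y) x 12 high. Origin: nominal hole centre on the tab's +x face, 65 mm over the bench; axes as clamp. The tab sits in a slotted foot: tab and hole are truly up to 6 mm to +y or -y of it, unmeasured: see or feel it
- anchor: Fixed anchor: grey block 50 x 50 x 22, dark post 24 across up to 61 mm over the bench (shoulder for the wire to lie on), on it an upright brass pin 8 across, top at 73 mm. Origin: on the bench under the pin. It stands 114 to 121 mm in -x and 46 to 52 mm in -y of the clamp's origin (clamp axes): hook parallel to the clamp, tab drawn some 12 to 25 mm, far bend in the hole, near bend round the pin
- pin (a point): on the axis of the brass pin, 65 mm above the bench (the height of the hole)
- channel: Bystander: white plastic U-channel, 75 x 70 x 32, lying in the clamp between jaw and blue end stop. Origin: centre of its underside
- parallel: Bystander: dark steel bar 125 x 14 x 30. Origin: centre of its underside
- vblock: Bystander: steel block with a channel, 60 x 50 x 40. Origin: centre of its underside
- pot: Bystander: open blue plastic pot, 70 across, 70 high. Origin: centre of its underside
- square: Bystander: flat steel try square, stock 90, blade 120, lying down. Origin: under the centre of the stock
- jar: Bystander: amber jar with red cap, 60 across, 75 high. Origin: centre of its underside
Not all that is in view belongs to the job. Leave any turquoise look-alike of the anchor alone.

How it is judged:
By the outcome, as a careful person would: the job done as asked, in the order asked, and still so for the second after the job is handed in, with the robot touching nothing.
It also fails if it takes over 53 s, if anything falls off the work surface, if the arm or the gripper's body presses on something with over 40 N, if the wrist force passes 120 N, or if a joint passes its speed limit or range.

### The arm

A 6-joint arm with a two-finger parallel gripper is mounted at the origin on the work surface. World frame = base frame: x ahead of the robot, y to its left, z up, the work surface at z = 0. Lengths are in m, angles in rad, forces in N, time in s.
With the tool pointing down it reaches from about 0.425 to 0.95 m from the base axis. Payload 3.5 kg.
Tool frame: the origin (TCP) lies midway between the tips of the shut fingers; the grasp point (between the pads) lies 19 mm behind it; z points along the fingers, y is the direction in which the jaws open and shut (so a half turn about z gives the same grasp; the last joint's range is limited). The gripper opens to 85 mm and grips with 20 to 120 N. Pads are 22 mm wide; open, the fingers measure 114 mm over their backs; the gripper's body (76 mm by 85 mm) begins 54 mm behind the grasp point. The pads swing forward as they close: fully open they stand 13 mm farther back than shut.
Start: joints at [1.173, 0.286, 1.577, -0, 1.279, -0.15], TCP at [0.166, 0.654, 0.231] pointing down, gripper open.
Joint ranges: [-2.77, 2.77], [-0.9, 2.22], [0.21, 2.48], [-1.53, 4.67], [0.24, 2.81], [-2.84, 2.84]. Speed limits (rad/s): [2.79, 2.79, 3.14, 3.14, 3.14, 3.14].

### API

Orientations are given as a unit quaternion [x, y, z, w].
In Python, from plant import * gives the robot as it stands.
- The arm moves only by the shell command python3 -m jog 'ROWS' [FORCE]. ROWS is a JSON object of lists of equal length, an entry for each row: "travel": the shift along the world's x, y, z in mm, a list of three; "dr": the turn, a rotation vector about the world's x, y, z in degrees, a list of three; "jaw": the closure in counts, from 0 (fully open) to 255 (shut). In form: {"travel": [[x, y, z], ...], "dr": [[wx, wy, wz], ...], "jaw": [jaw, ...]}. A call has 1 to 5 rows; each row shifts and turns the commanded pose from where the row before left it; what a row does not reach is not made up. A row lasts 1/12 s, in which the tool goes at most 41.7 mm and 7.16 degrees, less where a joint would pass 70% of its speed; a pose out of reach is approached as far as the arm can. A call is refused whole if a number of a shift passes 41.7 or a number of a turn 7.16, either way. A call with a gripper value outside its range is refused whole. The fingers move at their own pace and stop on an object; FORCE is the grip in N (left out, the last holds). Time passes only in rows, so rows that do not move let the fingers close. It gives the time, the measured TCP pose, the force and the opening at its end, in the units of the state.
- get_state(): the state, without advancing time (a new reading comes with each control period).
- read_camera(name): name is "scene" or "top" or "wrist"; returns the picture (480x640x3 uint8, red, green, blue); there is no depth.
- camera_info(name): a dict with "K" (3x3 intrinsics, pixels), "R" (3x3) and "t" (3): a world point X has camera coordinates R X + t; the wrist camera has in their place "mount" (4x4, takes a point from camera to tool coordinates, whose origin is the TCP and whose axes are the flange's). Camera axes: x right, y down, z forward; pixel columns grow to the right and rows downward; lengths in m; the calibration is good to about 2 mm. A picture is of the moment at which its call begins: read the wrist's pose just before it. camera_info takes no time and is no camera call.
- sign_off(): hands the job in, once; it reports no verdict.
The state is a dict: "time": time; "qpos": joint angles; "dq": joint speeds; "joint_efforts": joint torques, N m; "eef_pos": TCP position; "tcp_rot": TCP orientation; "contact_force": force on the tool from outside, world axes, zero at the start; "wrist_torque": the same for the moment, N m; "opening": opening from 0.0 (shut) to 1.0 (fully open).
Only numpy, scipy, OpenCV 4.12 (cv2) and the standard library are available. Lean on these libraries where they do the work, as an engineer would, in place of code of your own. Each camera call takes 0.05 s, during which the arm holds its last target. There are 200 camera calls.

## Working session

There is one attempt and no reset: what is moved stays moved. The work goes in short steps, Python scripts to look and compute and a shell command to move; the robot and the scene stay as the last step left them, time stands still between calls to the robot, and variables do not carry over. Pictures are saved under pics/ and viewed, about 8 in all and at most 12, crops included, and the job is handed in when it is done.

```bash
mkdir -p pics; python3 - <<'E'
from plant import *
import cv2, numpy as np
for n in ["top","scene"]:
    im=read_camera(n); cv2.imwrite(f"pics/{n}0.png",im[:,:,::-1])
    c=camera_info(n); print(n,np.round(c["K"],1).tolist(),np.round(c["R"],3).tolist(),np.round(c["t"],3).tolist())
print(camera_info("wrist")); s=get_state(); print(s)
E
ls
```

```text
top [[604.0, 0.0, 315.4], [0.0, 604.0, 237.5], [0.0, 0.0, 1.0]] [[-0.026, -1.0, -0.016], [-0.993, 0.028, -0.111], [0.112, 0.013, -0.994]] [-0.064, 0.531, 1.222]
scene [[588.4, 0.0, 318.4], [0.0, 588.4, 235.1], [0.0, 0.0, 1.0]] [[-0.194, 0.981, 0.009], [0.783, 0.161, -0.601], [-0.591, -0.109, -0.799]] [0.182, -0.342, 1.734]
{'K': array([[418.23904407,   0.        , 311.12341775],
       [  0.        , 418.23904407, 236.45270223],
       [  0.        ,   0.        ,   1.        ]]), 'mount': array([[ 1.38859749e-04, -9.57811995e-01, -2.87395480e-01,
         7.37658607e-02],
       [ 9.99999852e-01, -1.80693992e-05,  5.43386471e-04,
        -1.25389190e-03],
       [-5.25655144e-04, -2.87395513e-01,  9.57811851e-01,
        -1.42790949e-01],
       [ 0.00000000e+00,  0.00000000e+00,  0.00000000e+00,
         1.00000000e+00]])}
{'time': 0.1, 'qpos': array([ 1.17301669e+00,  2.87125287e-01,  1.57801295e+00,  2.17566846e-05,
        1.27858077e+00, -1.50008228e-01]), 'dq': array([-5.37859451e-04, -4.24962884e-05, -3.51180114e-03, -1.26267068e-04,
       -8.41861342e-04,  2.00282534e-04]), 'joint_efforts': array([ 1.15515766e-03, -4.07297373e+01, -2.93698561e+01, -1.74683623e-04,
        3.44112923e-03, -4.81435180e-06]), 'eef_pos': array([0.16528394, 0.65385244, 0.2300629 ]), 'tcp_rot': array([ 1.23572106e-01,  9.92335026e-01, -1.02072975e-03, -2.97596050e-04]), 'contact_force': array([1.85811838, 0.01784938, 0.73501174]), 'wrist_torque': array([ 0.00899693, -0.03670387,  0.04259293]), 'opening': 0.9993013679255158}
pics
```

View pics/top0.png

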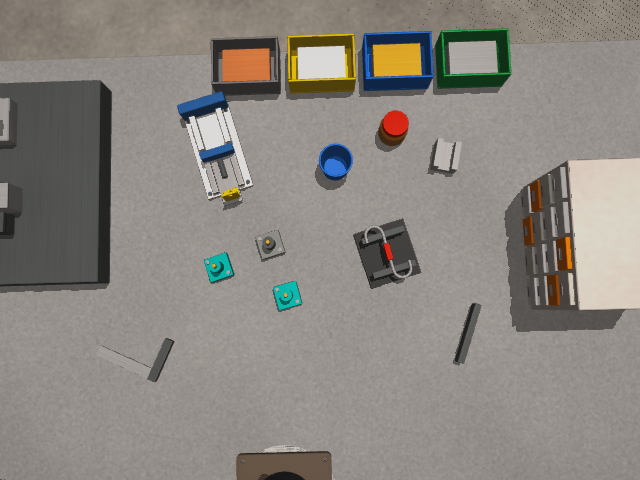

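View pics/scene0.png

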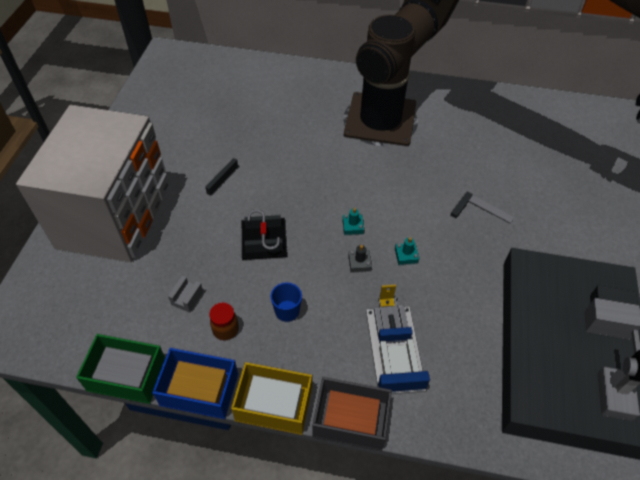

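Candidates: the anchor could be grey (270,243), turquoise (218,267) or turquoise (287,295). The description gives grey. The hook is the only S-shape, at (389,252) on the black rest. The tab is yellow at (231,194).

```bash
cat > h.py <<'E'
from plant import *
import cv2, numpy as np
from scipy.spatial.transform import Rotation as Ro
def cam(n):
    c=camera_info(n); K=np.array(c["K"])
    if n!="wrist": return K,np.array(c["R"]),np.array(c["t"])
    s=get_state(); M=np.array(c["mount"]); Rw=Ro.from_quat(s["tcp_rot"]).as_matrix()
    Rc=Rw@M[:3,:3]; p=Rw@M[:3,3]+s["eef_pos"]
    return K,Rc.T,-Rc.T@p
def ray(C,uv,z):
    K,R,t=C; o=-R.T@t; d=R.T@np.linalg.solve(K,[uv[0],uv[1],1.]); return o+d*(z-o[2])/d[2]
def proj(C,X):
    K,R,t=C; p=K@(R@np.asarray(X,float)+t); return p[:2]/p[2]
E
python3 - <<'E'
from h import *
im=cv2.imread("pics/top0.png"); C=cam("top")
crop=im[145:295,195:435]; cv2.imwrite("pics/crop1.png",cv2.resize(crop,(800,500),interpolation=cv2.INTER_CUBIC))
for n,uv,z in [("sleeve",(389,252),.05),("benda_out",(372,228),.043),("tab",(231,194),.079),("stop",(203,104),.03),("pin",(269,243),.073),("tq1",(216,266),.073)]:
    print(n,np.round(ray(C,uv,z),4))
hsv=cv2.cvtColor(im,cv2.COLOR_BGR2HSV)
def blob(lo,hi,box):
    m=cv2.inRange(hsv,lo,hi); k=np.zeros_like(m); x0,x1,y0,y1=box; k[y0:y1,x0:x1]=m[y0:y1,x0:x1]
    p=np.argwhere(k)[:,::-1].astype(np.float32); return p.mean(0),cv2.minAreaRect(p),len(p)
print("red",blob((0,150,80),(8,255,255),(375,405,235,270)))
print("yel",blob((20,120,100),(35,255,255),(215,245,180,210)))
print("jaw",blob((100,120,40),(125,255,255),(190,245,135,170)))
print("stopb",blob((100,120,40),(125,255,255),(170,235,90,122)))
print("pin",blob((12,100,60),(35,255,255),(255,285,230,255)))
E
```

```text
sleeve [ 0.493  -0.2265  0.05  ]
benda_out [ 0.5438 -0.1945  0.043 ]
tab [0.6162 0.0887 0.079 ]
stop [0.8216 0.1538 0.03  ]
pin [0.5157 0.0145 0.073 ]
tq1 [0.4726 0.1211 0.073 ]
red (array([387.94116, 251.0196 ], dtype=float32), ((387.9528503417969, 251.08489990234375), (16.345903396606445, 6.181224346160889), 74.05460357666016), 102)
yel (array([229.89523, 192.12381], dtype=float32), ((229.8669891357422, 193.110107421875), (10.227010726928711, 18.35443687438965), 61.69924545288086), 105)
jaw (array([216.48459, 152.4874 ], dtype=float32), ((216.3216094970703, 152.67027282714844), (11.028220176696777, 33.30522918701172), 72.89727020263672), 357)
stopb (array([202.28346, 105.12861], dtype=float32), ((202.01068115234375, 105.43417358398438), (17.299949645996094, 48.43986129760742), 72.6459732055664), 762)
pin (array([267.4, 241.6], dtype=float32), ((267.5, 241.5), (3.0, 3.0), 90.0), 15)
```

View pics/crop1.png

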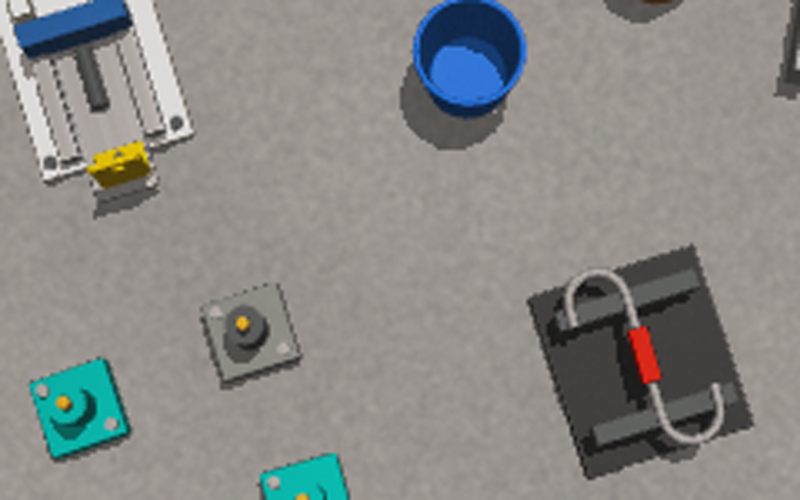

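The crop shows the grey anchor's brass pin at crop (242,323), i.e. px (267.6,242). It also shows the hook with its red sleeve at (388,251), its +x bend curving left, and the yellow tab at (230,192). In clamp axes the pin is about (-116,-43) mm from the tab, which fits. The clamp yaw is about 15.7° and the hook yaw about 14.5°. I'll move above the hook now.

```bash
python3 -m jog '{"travel":[[25,-31,0],[25,-31,0],[25,-31,0],[25,-31,0],[25,-31,0]],"dr":[[0,0,-6],[0,0,-6],[0,0,-6],[0,0,-6],[0,0,-6]],"jaw":[0,0,0,0,0]}' 40 >/dev/null
python3 -m jog '{"travel":[[25,-31,0],[25,-31,0],[25,-31,0],[25,-31,0],[25,-31,0]],"dr":[[0,0,-6],[0,0,-6],[0,0,-6],[0,0,-6],[0,0,-6]],"jaw":[0,0,0,0,0]}' >/dev/null
python3 -m jog '{"travel":[[25,-31,0],[4,-38,-3],[4,-38,-3],[4,-38,-3],[4,-38,-3]],"dr":[[0,0,-6],[0,0,-6],[0,0,-6],[0,0,-6],[0,0,-6]],"jaw":[0,0,0,0,0]}' >/dev/null
python3 -m jog '{"travel":[[4,-38,-3],[4,-38,-3],[4,-38,-3],[4,-38,-3],[4,-38,-3]],"dr":[[0,0,-6],[0,0,-6],[0,0,-6],[0,0,-6],[0,0,-6]],"jaw":[0,0,0,0,0]}' >/dev/null
python3 -m jog '{"travel":[[4,-38,-3],[4,-38,-3],[4,-38,-3],[4,-38,-3],[4,-38,-3]],"dr":[[0,0,-6],[0,0,-6],[0,0,-6],[0,0,-6],[0,0,-6]],"jaw":[0,0,0,0,0]}'
python3 -m jog '{"travel":[[0,0,0],[0,0,0]],"dr":[[0,0,0],[0,0,0]],"jaw":[0,0]}'
python3 - <<'E'
from h import *
C=cam("wrist"); im=read_camera("wrist"); cv2.imwrite("pics/w1.png",im[:,:,::-1])
s=get_state(); print(s["time"],s["eef_pos"],Ro.from_quat(s["tcp_rot"]).as_matrix().round(3).tolist())
np.savez("w1.npz",*C)
E
```

```text
time: 2.18
eef_pos: [0.496, -0.2204, 0.1887]
tcp_rot: [0.991, 0.135, -0.0, -0.0]
contact_force: [0.9, -0.0, -0.0]
opening: 1.003
time: 2.35
eef_pos: [0.496, -0.2202, 0.1885]
tcp_rot: [0.991, 0.136, -0.001, -0.001]
contact_force: [-0.6, 0.4, -0.5]
opening: 0.998
2.4 [ 0.49599231 -0.21879989  0.18854691] [[0.962, 0.272, -0.001], [0.272, -0.962, 0.001], [-0.001, -0.002, -1.0]]
```

View pics/w1.png

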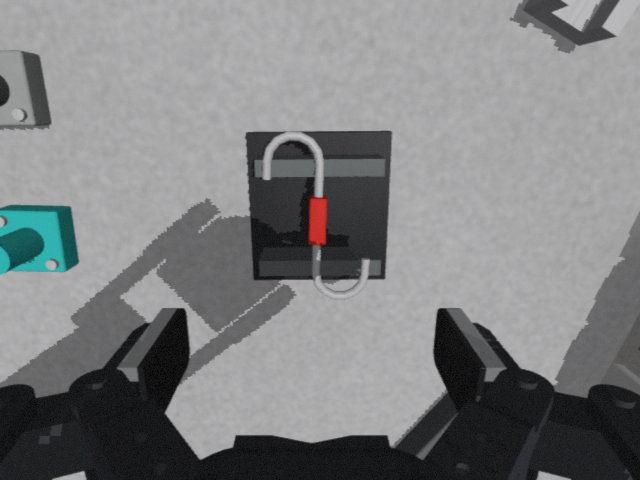

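The wrist view shows the hook nearly aligned with the tool: sleeve centre (318,221), bend_a top (294,134), tip_a (267,178), bend_b bottom (341,298), tip_b (366,260).

```bash
python3 - <<'E'
from h import *
d=np.load("w1.npz"); C=[d[k] for k in d.files]
im=cv2.imread("pics/w1.png"); hsv=cv2.cvtColor(im,cv2.COLOR_BGR2HSV)
m=cv2.inRange(hsv,(0,150,60),(8,255,255))|cv2.inRange(hsv,(172,150,60),(180,255,255))
p=np.argwhere(m)[:,::-1]; print(p.min(0),p.max(0),len(p))
W=np.array([ray(C,q,.0495) for q in p]); c=W.mean(0)
# wire points at z .043
hb=lambda a,b:(W if 0 else None)
w=[ray(C,q,.043) for q in [(320,192),(317,250),(267,178),(366,260),(294,134),(341,298)]]
print("sleeve",c); 
for a in w: print(a.round(4))
print("shank yaw",np.degrees(np.arctan2(*(w[0]-w[1])[[1,0]])),"tips mid",(w[2]+w[3])/2,"yaw tips",np.degrees(np.arctan2(*(w[2]-w[3])[[1,0]]))-np.degrees(np.arctan2(36,28)), "d",np.linalg.norm(w[2]-w[3]))
from cv2 import PCACompute2
_,v,_=cv2.PCACompute2(W[:,:2].astype(np.float32),None); print("pca",np.degrees(np.arctan2(v[0,1],v[0,0])))
E
```

```text
[308 195] [327 245] 874
sleeve [ 0.49607541 -0.22505339  0.0495    ]
[ 0.5149 -0.2217  0.043 ]
[ 0.4734 -0.2314  0.043 ]
[ 0.5145 -0.1838  0.043 ]
[ 0.4756 -0.268   0.043 ]
[ 0.548  -0.1941  0.043 ]
[ 0.4416 -0.2592  0.043 ]
shank yaw 13.07273027067587 tips mid [ 0.49504507 -0.22591235  0.043     ] yaw tips 13.124300371963805 d 0.09274459411054743
pca 14.787541
```

```bash
python3 -m jog '{"travel":[[0,-6,-30],[0,0,-35],[0,0,-35],[0,0,-35],[0,0,-28]],"dr":[[0,0,-2],[0,0,0],[0,0,0],[0,0,0],[0,0,0]],"jaw":[0,0,0,0,0]}' 40
python3 -m jog '{"travel":[[0,0,0],[0,0,0],[0,0,0],[0,0,0],[0,0,0]],"dr":[[0,0,0],[0,0,0],[0,0,0],[0,0,0],[0,0,0]],"jaw":[255,255,255,255,255]}' 40
python3 -m jog '{"travel":[[0,0,0],[0,0,0],[0,0,0],[0,0,0],[0,0,0]],"dr":[[0,0,0],[0,0,0],[0,0,0],[0,0,0],[0,0,0]],"jaw":[255,255,255,255,255]}' 40
```

```text
time: 2.82
eef_pos: [0.4955, -0.222, 0.0239]
tcp_rot: [0.993, 0.122, -0.001, -0.001]
contact_force: [0.1, -0.0, -0.2]
opening: 1.005
time: 3.23
eef_pos: [0.4983, -0.2255, 0.0291]
tcp_rot: [0.993, 0.12, 0.002, 0.002]
contact_force: [-0.5, -0.2, 0.3]
opening: 0.298
time: 3.65
eef_pos: [0.4977, -0.2254, 0.0284]
tcp_rot: [0.993, 0.12, 0.001, 0.001]
contact_force: [-1.6, 0.7, 6.8]
opening: 0.129
```

```bash
python3 -m jog '{"travel":[[0,0,5],[0,0,20],[0,0,30],[0,0,35],[0,0,0]],"dr":[[0,0,0],[0,0,0],[0,0,0],[0,0,0],[0,0,0]],"jaw":[255,255,255,255,255]}' 70
python3 -m jog '{"travel":[[7,17,0],[14,34,0],[14,34,0],[14,34,0],[14,34,0]],"dr":[[0,0,0],[0,0,0],[0,0,0],[0,0,1],[0,0,1]],"jaw":[255,255,255,255,255]}' >/dev/null
python3 -m jog '{"travel":[[14,34,0],[14,34,0],[14,34,0],[7,17,0],[0,0,0]],"dr":[[0,0,0],[0,0,0],[0,0,0],[0,0,0],[0,0,0]],"jaw":[255,255,255,255,255]}' >/dev/null
python3 -m jog '{"travel":[[0,0,0],[0,0,0]],"dr":[[0,0,0],[0,0,0]],"jaw":[255,255]}'
python3 - <<'E'
from h import *
C=cam("wrist"); im=read_camera("wrist"); cv2.imwrite("pics/w2.png",im[:,:,::-1])
s=get_state(); print(s["time"],s["eef_pos"],Ro.from_quat(s["tcp_rot"]).as_matrix().round(3).tolist(),s["contact_force"])
np.savez("w2.npz",*C)
E
```

```text
time: 4.07
eef_pos: [0.5003, -0.2272, 0.1239]
tcp_rot: [0.993, 0.12, 0.005, 0.004]
contact_force: [0.8, -0.6, 0.1]
opening: 0.119
time: 5.07
eef_pos: [0.6079, 0.0468, 0.1158]
tcp_rot: [0.991, 0.137, -0.001, 0.0]
contact_force: [0.3, -0.5, -0.7]
opening: 0.122
5.1167 [0.60793794 0.04634056 0.11591373] [[0.962, 0.271, -0.001], [0.271, -0.962, -0.0], [-0.001, 0.0, -1.0]] [-0.47519597 -0.09066488  0.24616212]
```

View pics/w2.png

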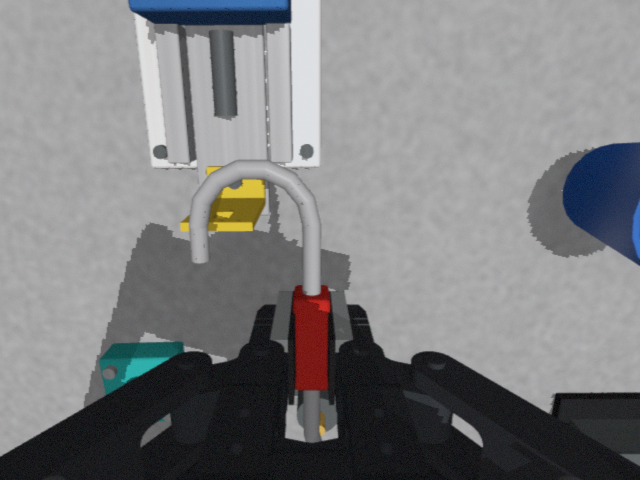

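The wrist view shows the hook square in the grip, with the shank at u≈312 and tip_a at (200,262). The tab is behind and below it, its top strip at about rows 222–231 and u 182–254. I'll zoom in to measure it to a fraction of a millimetre.

```bash
python3 - <<'E'
from h import *
im=cv2.imread("pics/w2.png"); hsv=cv2.cvtColor(im,cv2.COLOR_BGR2HSV)
cv2.imwrite("pics/c2.png",cv2.resize(im[155:275,165:325],(800,600),interpolation=cv2.INTER_CUBIC))
m=cv2.inRange(hsv,(20,110,60),(35,255,255))
for v in range(214,236,2):
    u=np.flatnonzero(m[v]); print(v,u.min() if len(u) else None,u.max() if len(u) else None, hsv[v,220].tolist())
E
```

```text
214 210 259 [25, 184, 218]
216 188 258 [24, 199, 156]
218 186 257 [24, 210, 124]
220 184 256 [24, 201, 103]
222 181 255 [25, 196, 180]
224 180 254 [25, 187, 217]
226 181 253 [25, 182, 219]
228 181 252 [25, 186, 218]
230 181 252 [25, 178, 211]
232 None None [20, 14, 107]
234 None None [0, 0, 105]
```

View pics/c2.png

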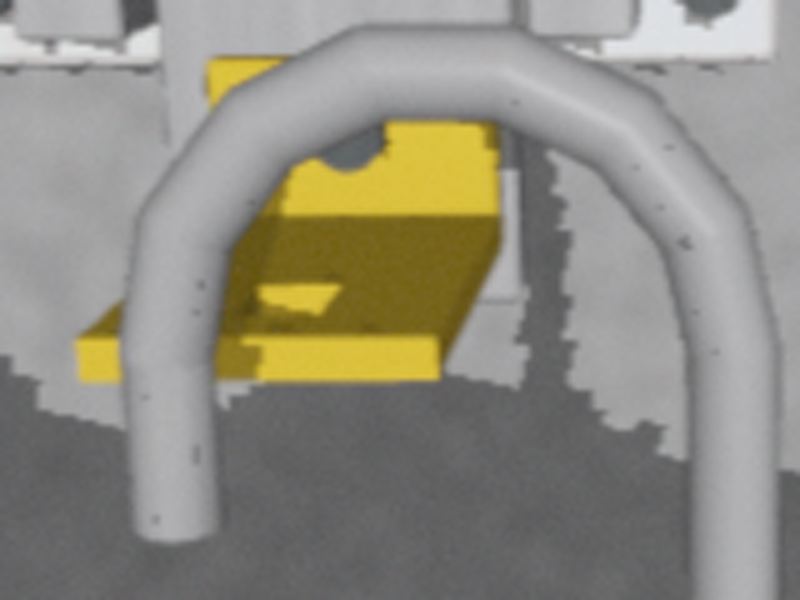

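The crop gives the tab's top +x edge at row 222.4 with u 180.4–253.2, square to the tool. The hole opening is visible at u≈225, the leg of tip_a is centred at u≈199.6 with its end at about row 262.5, and the shank is at u≈312.

```bash
python3 - <<'E'
from h import *
d=np.load("w2.npz"); C=[d[k] for k in d.files]
psi=np.radians(15.75); A=np.array([[np.cos(psi),np.sin(psi)],[-np.sin(psi),np.cos(psi)]])
T=np.array([0.60793794,0.04634056])
f=lambda uv,z:(A@(ray(C,uv,z)[:2]-T)*1000).round(2)
a,b=f((180.4,222.4),.079),f((253.2,222.4),.079)
print("tab +x edge ends",a,b,"mid",(a+b)/2,"w",a[1]-b[1])
print("-x edge", f((180.2,231.2),.079), f((253.2,231.2),.079))
print("hole seen (z .065..)",f((165+300/5,155+298/5),.062),f((165+300/5,155+285/5),.071))
for z in (.128,.1305,.133):
    print(z,"leg",f((199.6,245),z),"shank",f((312,262),z),"tip end",f((200,262.5),z),"bend far outer",f((258,160),z))
K=cam("top"); print("pin A",f((0,0),1) is None, (A@(ray(K,(267.5,241.7),.073)[:2]-T)*1000).round(1))
E
```

```text
tab +x edge ends [24.72 57.72] [24.75 25.41] mid [24.735 41.565] w 32.31
-x edge [20.66 58.18] [20.69 25.57]
hole seen (z .065..) [24.13 41.32] [27.57 39.34]
0.128 leg [30.05 36.27] shank [24.16 -0.6 ] tip end [23.94 36.6 ] bend far outer [57.67 16.13]
0.1305 leg [30.86 35.57] shank [25.08 -0.6 ] tip end [24.87 35.89] bend far outer [57.95 15.81]
0.133 leg [31.67 34.87] shank [26.   -0.59] tip end [25.8  35.19] bend far outer [58.23 15.5 ]
pin A False [-94.   -3.5]
```

```bash
python3 -m jog '{"travel":[[6,8,0],[0,0,-20],[0,0,-20],[0,0,-15],[0,0,-9]],"dr":[[0,0,0],[0,0,0],[0,0,0],[0,0,0],[0,0,0]],"jaw":[255,255,255,255,255]}'
python3 -m jog '{"travel":[[0,0,0],[0,0,0]],"dr":[[0,0,0],[0,0,0]],"jaw":[255,255]}'
python3 - <<'E'
from h import *
C=cam("wrist"); im=read_camera("wrist"); cv2.imwrite("pics/w3.png",im[:,:,::-1])
s=get_state(); print(s["time"],s["eef_pos"],Ro.from_quat(s["tcp_rot"]).as_matrix().round(3).tolist(),s["contact_force"])
np.savez("w3.npz",*C,s["eef_pos"])
cv2.imwrite("pics/c3.png",cv2.resize(im[110:310,120:370,::-1],(750,600),interpolation=cv2.INTER_CUBIC))
E
```

```text
time: 5.53
eef_pos: [0.6134, 0.0548, 0.0502]
tcp_rot: [0.991, 0.137, -0.001, -0.0]
contact_force: [0.5, 0.4, -0.6]
opening: 0.122
time: 5.7
eef_pos: [0.6145, 0.055, 0.0522]
tcp_rot: [0.991, 0.137, -0.0, -0.0]
contact_force: [0.0, -0.6, -0.3]
opening: 0.116
5.75 [0.61525227 0.05501639 0.05315528] [[0.962, 0.272, 0.001], [0.272, -0.962, -0.0], [0.001, 0.0, -1.0]] [ 0.69636018  0.13008014 -0.00370729]
```

View pics/c3.png

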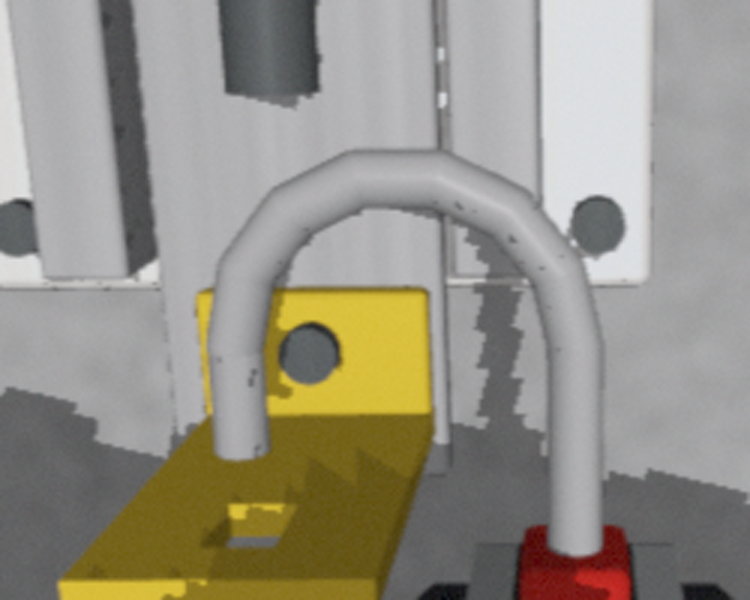

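The view is clear: the hole on the +x face has corners at crop (228,503), (296,503), (275,545) and (205,545). The leg is centred at crop u≈241 and its end is at row≈457.

```bash
python3 - <<'E'
from h import *
d=np.load("w3.npz"); D=[d[k] for k in d.files]; C=D[:3]; T=D[3][:2]
psi=np.radians(15.75); A=np.array([[np.cos(psi),np.sin(psi)],[-np.sin(psi),np.cos(psi)]])
f=lambda c,z:(A@(ray(C,(120+c[0]/3,110+c[1]/3),z)[:2]-T)*1000).round(2)
print("top edge",f((62,578),.079),f((380,578),.079))
print("hole bot",f((228,503),.059),f((296,503),.059),"hole top",f((205,545),.071),f((275,545),.071))
for z in (.065,.067,.069): print(z,"leg",f((241,420),z),f((242.5,280),z),"shank",f((576,430),z),"tip",f((242,452),z),"outer",f((400,150),z))
E
```

```text
top edge [15.56 51.22] [15.57 18.99]
hole bot [15.52 39.68] [15.52 31.75] hole top [15.6  38.98] [15.6  31.45]
0.065 leg [27.74 35.71] [43.34 34.37] shank [26.6  -0.88] tip [24.03 35.88] outer [56.93 17.19]
0.067 leg [28.41 35.15] [43.77 33.83] shank [27.29 -0.88] tip [24.76 35.32] outer [57.16 16.91]
0.069 leg [29.09 34.59] [44.2  33.29] shank [27.98 -0.87] tip [25.49 34.76] outer [57.38 16.64]
```

The hole is centred at y≈35.3 and the leg at 35.15, with the tip 9 mm in front of the face and the wire about 2 mm high. I'll insert along clamp −x and watch the force.

```bash
python3 -m jog '{"travel":[[0,0,-1.5],[-4.8,-1.3,0],[-4.8,-1.3,0],[0,0,0]],"dr":[[0,0,0],[0,0,0],[0,0,0],[0,0,0]],"jaw":[255,255,255,255]}'
python3 -m jog '{"travel":[[-2.9,-0.8,0],[-2.9,-0.8,0],[0,0,0]],"dr":[[0,0,0],[0,0,0],[0,0,0]],"jaw":[255,255,255]}'
```

```text
time: 6.08
eef_pos: [0.604, 0.0527, 0.0511]
tcp_rot: [0.991, 0.137, -0.0, -0.0]
contact_force: [-1.4, 0.1, -0.7]
opening: 0.116
time: 6.33
eef_pos: [0.5985, 0.0511, 0.0508]
tcp_rot: [0.991, 0.137, -0.0, -0.0]
contact_force: [0.4, 0.5, -0.7]
opening: 0.124
```

```bash
python3 - <<'E'
from h import *
C=cam("wrist"); im=read_camera("wrist"); 
s=get_state(); print(s["time"],s["eef_pos"],s["contact_force"])
np.savez("w4.npz",*C,s["eef_pos"])
cv2.imwrite("pics/c4.png",cv2.resize(im[110:310,120:370,::-1],(750,600),interpolation=cv2.INTER_CUBIC))
E
```

```text
6.3833 [0.5987614  0.05112035 0.05082335] [-0.14759471 -0.57308068 -1.37020779]
```

View pics/c4.png

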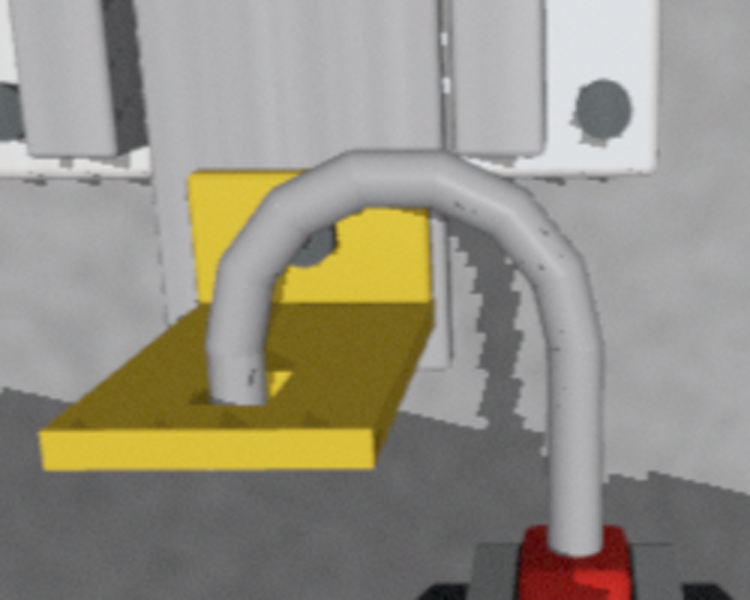

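The tip is in the hole: the leg is foreshortened at the opening, at crop (238,400), and there is no contact force. Next I'll tilt the near end up 9° about the clamp's y axis and cross-check the pin position.

```bash
python3 -m jog '{"travel":[[-1.1,-0.3,2.6],[-1.1,-0.3,2.6],[0,0,0],[0,0,0]],"dr":[[-1.22,4.33,0],[-1.22,4.33,0],[0,0,0],[0,0,0]],"jaw":[255,255,255,255]}' 100
python3 - <<'E'
from h import *
psi=np.radians(15.75); A=np.array([[np.cos(psi),np.sin(psi)],[-np.sin(psi),np.cos(psi)]])
s=get_state(); print("tool x,z",Ro.from_quat(s["tcp_rot"]).as_matrix()[:,[0,2]].T.round(3).tolist(),s["contact_force"].round(1))
tab=np.array([.6207,.0930])
t=cam("top"); P=ray(t,(267.5,241.7),.073)
im=cv2.imread("pics/top0.png").astype(int); 
print("top: pin",P.round(4),"tab rough",ray(t,(230.7,190.6),.079).round(4))
sc=cv2.imread("pics/scene0.png"); h=cv2.cvtColor(sc,cv2.COLOR_BGR2HSV); m=cv2.inRange(h,(12,90,60),(35,255,255))
q=np.argwhere(m[235:260,350:372])[:,::-1]+[350,235]; print("scene pin px",q.mean(0),q.min(0),q.max(0),len(q))
S=cam("scene"); Q=ray(S,q.mean(0),.069); print("scene pin",Q.round(4))
q=np.argwhere(m[280:310,372:400])[:,::-1]+[372,280]; print("scene tab px",q.min(0),q.max(0)); print(proj(S,[.6207,.0930,.079]),proj(t,[.6207,.0930,.079]))
for X in (P,Q): print("pin-tab clamp axes mm",(A@(X[:2]-tab)*1000).round(1))
E
```

```text
time: 6.72
eef_pos: [0.5977, 0.0508, 0.056]
tcp_rot: [0.988, 0.137, -0.077, 0.011]
contact_force: [-0.1, -0.1, -0.2]
opening: 0.115
tool x,z [[0.951, 0.27, -0.154], [-0.148, -0.042, -0.988]] [-0.1 -0.1 -0.2]
top: pin [0.5184 0.0175 0.073 ] tab rough [0.6231 0.0892 0.079 ]
scene pin px [360.84615385 246.46153846] [359 245] [362 248] 13
scene pin [0.52  0.017 0.069]
scene tab px [379 284] [395 306]
[388.38587243 285.78365371] [228.81934025 191.83692662]
pin-tab clamp axes mm [-118.9  -44.9]
pin-tab clamp axes mm [-117.5  -45.8]
```

```bash
python3 - <<'E'
from h import *
d=np.load("w2.npz"); C=[d[k] for k in d.files]
im=cv2.imread("pics/w2.png"); h=cv2.cvtColor(im,cv2.COLOR_BGR2HSV)
m=cv2.inRange(h,(10,90,50),(35,255,255)); q=np.argwhere(m[395:445,290:340])[:,::-1]+[290,395]
print(len(q),q.min(0),q.max(0))
for P in ([.5184,.0175],[.52,.017]):
    for z in (.061,.073): print(z,proj(C,[*P,z]).round(1), [ (proj(C,[P[0]+.004*np.cos(a),P[1]+.004*np.sin(a),z])).round(0).tolist() for a in np.radians([15.75,105.75,195.75,285.75])])
for v in range(q[:,1].min(),q[:,1].max()+1,3):
    u=q[q[:,1]==v][:,0]; print(v,u.min() if len(u) else 0,u.max() if len(u) else 0)
E
```

```text
116 [319 412] [325 435]
0.061 [316.5 416.9] [[317.0, 411.0], [309.0, 417.0], [316.0, 423.0], [324.0, 417.0]]
0.073 [316.8 432.6] [[317.0, 426.0], [309.0, 433.0], [317.0, 439.0], [324.0, 433.0]]
0.061 [318.1 414.9] [[318.0, 409.0], [311.0, 415.0], [318.0, 421.0], [325.0, 415.0]]
0.073 [318.5 430.4] [[319.0, 424.0], [311.0, 430.0], [318.0, 436.0], [326.0, 430.0]]
412 320 321
415 320 323
418 320 324
421 320 324
424 320 324
427 319 324
430 319 325
433 320 323
```

All three cameras agree: the pin is at (0.5197, 0.017), which is (-117.5,-45.6) from the tab in clamp axes. The hook therefore needs about −4.8° of yaw so the near bend centres over the pin. I'll start drawing gently with the tail up.

```bash
python3 -m jog '{"travel":[[-3.1,0,0.5],[-3.1,0,0.5],[-3.1,0,0.5],[-3.1,0,0.5],[0,0,0]],"dr":[[0,0,-1.2],[0,0,-1.2],[0,0,-1.2],[0,0,-1.2],[0,0,0]],"jaw":[255,255,255,255,255]}'
python3 -m jog '{"travel":[[-2.9,-0.7,0],[-2.9,-0.7,0],[0,0,0]],"dr":[[0,0,0],[0,0,0],[0,0,0]],"jaw":[255,255,255]}'
```

```text
time: 7.13
eef_pos: [0.5835, 0.0505, 0.058]
tcp_rot: [0.992, 0.095, -0.078, 0.007]
contact_force: [0.7, 0.5, 0.1]
opening: 0.105
time: 7.38
eef_pos: [0.5781, 0.0491, 0.0579]
tcp_rot: [0.992, 0.096, -0.078, 0.007]
contact_force: [0.6, -0.4, -1.2]
opening: 0.1
```

```bash
python3 - <<'E'
from h import *
C=cam("wrist"); im=read_camera("wrist"); 
s=get_state(); print(s["time"],s["eef_pos"],s["contact_force"],s["wrist_torque"])
np.savez("w5.npz",*C,s["eef_pos"])
a=cv2.resize(im[110:310,120:370,::-1],(500,400),interpolation=cv2.INTER_CUBIC)
t=read_camera("top")[130:290,180:300,::-1]; t=cv2.resize(t,(300,400),interpolation=cv2.INTER_CUBIC)
cv2.imwrite("pics/c5.png",np.hstack([a,t]))
E
```

```text
7.4333 [0.57834247 0.04913265 0.05794662] [ 0.15855158 -0.26254103 -1.06368197] [ 0.04713549 -0.12086417  0.03032262]
```

View pics/c5.png

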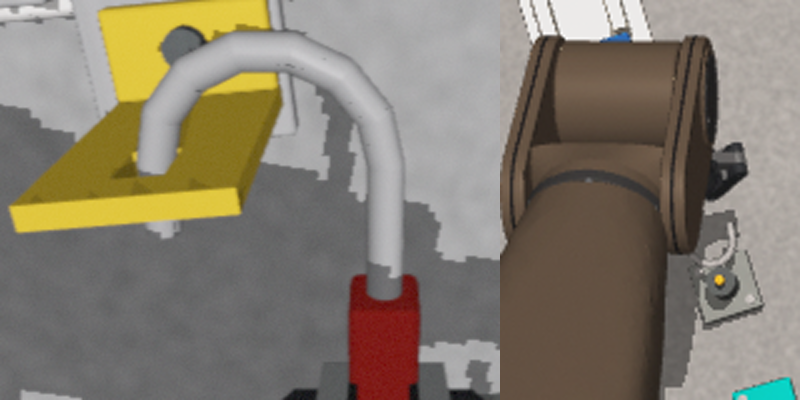

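The left half shows the leg threaded right through the hole, with the tip visible behind the tab at (163,228). However, the sleeve end has moved up in the tool's view (row 294→250), so the hook has shifted in the grip. I'll solve for the hook and tab pose.

```bash
python3 - <<'E'
from h import *
psi=np.radians(15.75); A=np.array([[np.cos(psi),np.sin(psi),0],[-np.sin(psi),np.cos(psi),0],[0,0,1]]); tab=np.array([.6206,.0930,0])
def go(fn,sc,obj,pix,edge):
    d=np.load(fn); D=[d[k] for k in d.files]; K,R,t,T=D
    o=np.array(obj,float)/1000; q=np.array(pix,float)/sc+[120,110]
    ok,rv,tv=cv2.solvePnP(o,q,K,None,flags=cv2.SOLVEPNP_SQPNP); ok,rv,tv=cv2.solvePnP(o,q,K,None,rv,tv,True)
    H=R.T@cv2.Rodrigues(rv)[0]; c=R.T@(tv[:,0]-t)
    pr=cv2.projectPoints(o,rv,tv,K,None)[0][:,0]; print("resid px",np.abs(pr-q).max(1).round(1))
    print("hook centre rel tab clamp mm",(A@(c-tab)*1000).round(1),"rel TCP",(A@(c-T)*1000).round(1),"x axis clamp",(A@H[:,0]).round(3),"z",(A@H[:,2]).round(3))
    for e in edge: print("tab edge",(A@(ray((K,R,t),np.array(e)/sc+[120,110],.079)-tab)*1000).round(1))
go("w4.npz",3,[(17,6,7),(17,-6,7),(58,18,0),(40,36,0),(40,0,0)],[(522,530),(628,530),(398,180),(237,352),(575,348)],[(42,430),(375,430)])
go("w5.npz",2,[(17,6,7),(17,-6,7),(58,18,0),(28,36,0),(40,36,0),(40,0,0)],[(351,285),(417,280),(258,50),(163,230),(160,128),(387,175)],[(12,207),(240,188)])
E
```

```text
resid px [2.4 0.6 3.2 1.8 4.5]
hook centre rel tab clamp mm [-32.9 -34.   48.3] rel TCP [-0.5  0.4 -2.5] x axis clamp [ 0.945 -0.029  0.326] z [-0.327 -0.11   0.939]
tab edge [-0.1 16.3 79. ]
tab edge [ -0.1 -15.9  79. ]
resid px [1.6 3.6 6.  6.5 7.9 7.9]
hook centre rel tab clamp mm [-40.7 -31.6  72.4] rel TCP [11.9 -0.9 14.4] x axis clamp [ 0.804 -0.041 -0.593] z [ 0.531 -0.4    0.748]
tab edge [-0.3 16.2 79. ]
tab edge [ -0.1 -16.1  79. ]
```

```bash
cat > slip.py <<'E'
from h import *
im=read_camera("wrist"); h=cv2.cvtColor(im,cv2.COLOR_RGB2HSV)
m=cv2.inRange(h,(0,150,40),(8,255,255))|cv2.inRange(h,(172,150,40),(180,255,255)); m[:,:280]=0;m[:,345:]=0
r=np.flatnonzero(m.sum(1)>5*255); y=cv2.inRange(h,(20,110,60),(35,255,255)); yr=np.flatnonzero(y.sum(1)>20*255)
s=get_state(); print("sleeve row",r.min(),"tab rows",yr.min(),yr.max(),"F",s["contact_force"].round(1),"M",s["wrist_torque"].round(2),"open",round(s["opening"],3),s["eef_pos"].round(4),round(s["time"],2))
E
python3 slip.py
python3 -m jog '{"travel":[[-2.9,-0.7,0],[0,0,0]],"dr":[[0,0,0],[0,0,0]],"jaw":[255,255]}' 120 >/dev/null; python3 slip.py
python3 -m jog '{"travel":[[-2.9,-0.7,0],[0,0,0]],"dr":[[0,0,0],[0,0,0]],"jaw":[255,255]}' >/dev/null; python3 slip.py
```

```text
sleeve row 248 tab rows 110 225 F [-0.2 -0.3 -0.4] M [ 0.01 -0.08 -0.06] open 0.097 [0.5787 0.0492 0.058 ] 7.53
sleeve row 248 tab rows 107 220 F [ 4.5  0.5 -2.4] M [ 0.15 -0.96  0.22] open 0.092 [0.5775 0.0484 0.0586] 7.75
sleeve row 248 tab rows 106 217 F [10.   2.5 -2.9] M [ 0.55 -1.91  0.18] open 0.093 [0.5772 0.0484 0.0594] 7.97
```

```bash
python3 - <<'E'
from h import *
im=read_camera("wrist"); 
a=cv2.resize(im[90:310,120:370,::-1],(455,400),interpolation=cv2.INTER_CUBIC)
t=read_camera("top")[190:270,235:300,::-1]; t=cv2.resize(t,(325,400),interpolation=cv2.INTER_CUBIC)
s=read_camera("scene")[225:325,330:430,::-1]; s=cv2.resize(s,(200,200),interpolation=cv2.INTER_CUBIC)
S=read_camera("scene")[235:310,320:470,::-1]; S=cv2.resize(S,(400,200),interpolation=cv2.INTER_CUBIC)
cv2.imwrite("pics/c6.png",np.vstack([np.hstack([a,t]),np.hstack([s,S,np.zeros((200,180,3),np.uint8)])]))
st=get_state(); R=Ro.from_quat(st["tcp_rot"]).as_matrix(); print(R.round(3).tolist(),st["contact_force"])
E
```

```text
[[0.971, 0.191, -0.142], [0.189, -0.982, -0.028], [-0.144, 0.001, -0.99]] [ 9.75345496  2.35206937 -3.53367644]
```

View pics/c6.png

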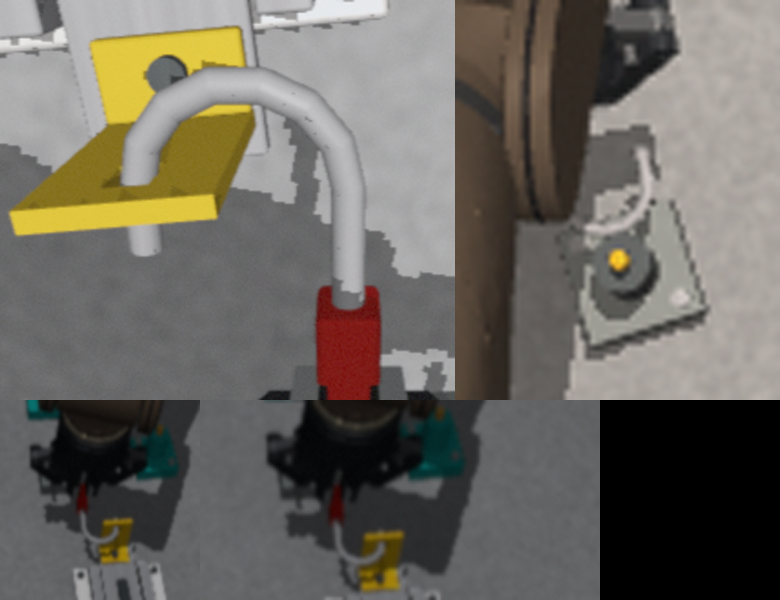

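```bash
cat > fit.py <<'E'
from h import *
from scipy.optimize import least_squares
C=cam("wrist"); Tp=cam("top"); s=get_state(); T=s["eef_pos"]
psi=np.radians(15.75); A=np.array([[np.cos(psi),np.sin(psi),0],[-np.sin(psi),np.cos(psi),0],[0,0,1]]); tab=np.array([.6206,.0930,0])
W=lambda u,v:(120+u*.55,90+v*.55); P=lambda u,v:(235+(u-455)/5,190+v/5)
obs=[(C,(17,6,7),W(318,288),1),(C,(17,-6,7),W(379,288),1),(C,(58,18,0),W(238,84),1.),(C,(28,36,0),W(146,248),1),(C,(20,0,0),W(347,280),1),
 (Tp,(-28,-36,0),P(644,152),1),(Tp,(-58,-18,0),P(600,230),1)]
def H(p): return Ro.from_matrix(A.T)*Ro.from_euler("zyx",p[3:])
def res(p):
    r=[]
    for c,o,q,w in obs: r+=list(w*(proj(c,A.T@p[:3]+tab+H(p).apply(np.array(o)/1e3))-q))
    return r
b=least_squares(res,[-.042,-.031,.07,-.08,.1,0],x_scale=[.01,.01,.01,.1,.1,.1])
print((b.x[:3]*1e3).round(1),np.degrees(b.x[3:]).round(1)); print(np.array(b.fun).reshape(-1,2).round(1).tolist())
for n,o in (("bend_b apex",(-58,-18,0)),("tip_b",(-28,-36,0)),("tip_a",(28,36,0))): print(n,(1e3*(b.x[:3]+A@H(b.x).apply(np.array(o)/1e3))).round(1))
print("TCP",(A@(T-tab)*1e3).round(1))
E
python3 fit.py
```

```text
[-45.9 -32.2  61.6] [-8.4 21.8 18.9]
[[0.7, 3.5], [0.5, 1.1], [-0.3, -0.2], [2.5, -1.4], [-4.1, -2.5], [-0.9, -1.1], [2.3, -3.3]]
bend_b apex [-101.6  -48.2   79.7]
tip_b [-76.5 -66.   63. ]
tip_a [-15.3   1.6  60.3]
TCP [-53.8 -31.1  59.5]
```

```bash
cat >> fit.py <<'E'
print("--- constrained")
Rt=Ro.from_quat(s["tcp_rot"]); F=Ro.from_matrix(np.diag([1.,-1,-1]))
def pose(p): R=Rt*F*Ro.from_euler("y",p[3]); return R, T+(Rt*F).apply(p[:3])
def res2(p,ob=None):
    R,c=pose(p); r=[]
    for cm,o,q,w in ob or obs: r+=list(w*(proj(cm,c+R.apply(np.array(o)/1e3))-q))
    return r
for ob in (obs,obs[:5]):
    b=least_squares(res2,[.005,0,.015,0],x_scale=[.01,.01,.01,.1],args=(ob,))
    R,c=pose(b.x); print("in tool mm",(b.x[:3]*1e3).round(1),"pitch in tool",np.degrees(b.x[3]).round(1),np.array(b.fun).reshape(-1,2).round(1).tolist())
    for n,o in (("c",(0,0,0)),("bend_b apex",(-58,-18,0)),("tip_b",(-28,-36,0)),("tip_a",(28,36,0)),("leg root",(40,36,0))): print(n,(A@(c+R.apply(np.array(o)/1e3)-tab)*1e3).round(1))
E
python3 fit.py | sed -n '/---/,$p'
```

```text
--- constrained
in tool mm [8.1 0.3 6.9] pitch in tool 14.0 [[-4.9, 4.9], [-2.7, 4.9], [5.4, -2.0], [5.4, -6.1], [-2.8, -0.9], [-2.2, -3.3], [0.1, -4.2]]
c [-44.8 -31.6  65.1]
bend_b apex [-99.8 -45.1  87.2]
tip_b [-73.6 -65.3  75.8]
tip_a [-16.    2.1  54.5]
leg root [-5.   1.2 49.9]
in tool mm [13.5 -0.4 24.8] pitch in tool 30.2 [[-4.9, 1.6], [1.1, 1.6], [6.5, 0.5], [-1.0, -5.2], [-1.0, 1.2]]
c [-36.9 -33.   82.1]
bend_b apex [-83.7 -47.1 118.2]
tip_b [-61.8 -67.   99.5]
tip_a [-12.1   1.1  64.6]
leg root [-2.8  0.3 57.2]
```

```bash
sed -i 's/^obs=.*/obs=[(C,(17,6,-7),W(320,288),1),(C,(17,-6,-7),W(379,288),1),(C,(58,18,0),W(238,84),1.),(C,(28,36,0),W(146,248),1),(C,(17,0,0),W(347,304),1),/' fit.py; python3 fit.py
```

```text
[-45.1 -32.4  64.7] [-5.7 -3.  -1.8]
[[-1.6, -0.9], [0.1, 0.0], [0.3, -0.1], [0.7, 0.1], [0.1, 1.1], [-1.2, -1.1], [1.9, -0.4]]
bend_b apex [-104.5  -44.7   61.9]
tip_b [-76.5 -65.5  64. ]
tip_a [-13.7   0.7  65.3]
TCP [-53.8 -31.1  59.5]
--- constrained
in tool mm [ 7.7 -0.9  6.2] pitch in tool -8.3 [[-1.7, -0.3], [-0.3, -0.3], [-0.1, -0.6], [1.3, 1.3], [0.4, 0.2], [-0.9, -1.4], [2.3, -0.7]]
c [-45.4 -32.7  64.5]
bend_b apex [-104.7  -45.8   64.5]
tip_b [-76.3 -66.3  64.5]
tip_a [-14.5   0.9  64.5]
leg root [-2.6 -0.1 64.5]
in tool mm [ 7.9 -0.9  6.6] pitch in tool -8.7 [[-1.5, -0.3], [-0.0, -0.3], [-0.2, -0.9], [1.1, 1.3], [0.6, 0.2]]
c [-45.2 -32.8  64.9]
bend_b apex [-104.5  -45.9   64.5]
tip_b [-76.1 -66.4  64.7]
tip_a [-14.3   0.8  65. ]
leg root [-2.4 -0.2 65.1]
```

The corrected fit is good, with residuals of 2 px or less. The hook is level at z≈64.5, threaded through the hole, but it sits 8 mm forward and low in the pads, so the tail did not rise and it is now against the post. I'll back off the tension and retilt about the hole with the firm grip, checking for slip.

```bash
python3 -m jog '{"travel":[[2.9,0.7,0],[2.9,0.7,0],[0,0,0]],"dr":[[0,0,0],[0,0,0],[0,0,0]],"jaw":[255,255,255]}' 120 >/dev/null; python3 slip.py
python3 -m jog '{"travel":[[0,0,2.1],[0,0,2.1],[0,0,0]],"dr":[[-0.54,1.92,0],[-0.54,1.92,0],[0,0,0]],"jaw":[255,255,255]}' >/dev/null; python3 slip.py
python3 -m jog '{"travel":[[0,0,2.1],[0,0,2.1],[0,0,0]],"dr":[[-0.54,1.92,0],[-0.54,1.92,0],[0,0,0]],"jaw":[255,255,255]}' >/dev/null; python3 slip.py
```

```text
sleeve row 248 tab rows 109 225 F [ 1.1 -0.1 -1.5] M [-0.07 -0.17  0.01] open 0.095 [0.5779 0.0492 0.0575] 8.47
sleeve row 248 tab rows 103 229 F [-0.3 -0.5 -1.3] M [ 0.11 -0.09  0.11] open 0.094 [0.5784 0.0492 0.0618] 8.77
sleeve row 248 tab rows 96 230 F [ 0.2 -0.5 -1.3] M [ 0.02 -0.16 -0.09] open 0.094 [0.5785 0.0492 0.066 ] 9.07
```

The hook now tilts rigidly with the tool (sleeve row unchanged, force about 1 N). I'll raise it 2 mm and draw in small checked steps.

```bash
python3 -m jog '{"travel":[[0,0,2],[-2.9,-0.7,0],[-2.9,-0.7,0],[0,0,0]],"dr":[[0,0,0],[0,0,0],[0,0,0],[0,0,0]],"jaw":[255,255,255,255]}' >/dev/null; python3 slip.py
python3 -m jog '{"travel":[[-2.9,-0.7,0],[-2.9,-0.7,0],[0,0,0]],"dr":[[0,0,0],[0,0,0],[0,0,0]],"jaw":[255,255,255]}' >/dev/null; python3 slip.py
```

```text
sleeve row 248 tab rows 77 207 F [-0.3  3.6 -0.5] M [ 0.55 -0.05 -0.01] open 0.089 [0.5722 0.0484 0.0685] 9.45
sleeve row 248 tab rows 74 202 F [ 3.6  5.1 -1.2] M [ 1.   -0.77 -0.13] open 0.09 [0.5684 0.0477 0.0687] 9.75
```

```bash
python3 -m jog '{"travel":[[-2.9,0.3,0],[-2.9,0.3,0],[0,0,0]],"dr":[[0,0,0],[0,0,0],[0,0,0]],"jaw":[255,255,255]}' >/dev/null; python3 slip.py
python3 - <<'E'
from h import *
C=cam("wrist"); im=read_camera("wrist"); h=cv2.cvtColor(im,cv2.COLOR_RGB2HSV); s=get_state()
y=cv2.inRange(h,(20,110,60),(35,255,255)); v=np.flatnonzero(y.sum(1)>20*255).max()
psi=np.radians(15.75); A=np.array([[np.cos(psi),np.sin(psi),0],[-np.sin(psi),np.cos(psi),0],[0,0,1]]); tab=np.array([.6206,.0930,0])
m=y[v-30:v+12]; q=np.argwhere(m)[:,::-1]+[0,v-30]
# corners of -x top edge: extreme left-bottom and right-bottom
l=q[np.argmax(q[:,1]*1.-q[:,0]*.5)]; r=q[np.argmax(q[:,1]+q[:,0]*.5)]
for c in (l,r): print(c,(A@(ray(C,c,.079)-tab)*1e3).round(1))
E
```

```text
sleeve row 248 tab rows 67 194 F [ 4.2  6.7 -0.3] M [ 0.97 -0.87 -0.14] open 0.094 [0.5633 0.0481 0.0691] 10.05
[137 195] [-9.  16.3 79. ]
[247 186] [ -8.9 -15.2  79. ]
```

```bash
python3 -m jog '{"travel":[[-2.9,-0.7,0],[-2.9,-0.7,0],[-2.9,-0.7,0],[0,0,0]],"dr":[[0,0,0],[0,0,0],[0,0,0],[0,0,0]],"jaw":[255,255,255,255]}' >/dev/null; python3 slip.py
python3 -m jog '{"travel":[[-2.9,-0.7,0],[-1.5,-0.4,0],[0,0,0]],"dr":[[0,0,0],[0,0,0],[0,0,0]],"jaw":[255,255,255]}' >/dev/null; python3 slip.py
python3 - <<'E'
from h import *
C=cam("wrist"); im=read_camera("wrist"); 
a=cv2.resize(im[40:310,90:390,::-1],(444,400),interpolation=cv2.INTER_CUBIC)
t=read_camera("top")[190:270,240:300,::-1]; t=cv2.resize(t,(300,400),interpolation=cv2.INTER_CUBIC)
cv2.imwrite("pics/c7.png",np.hstack([a,t]))
E
```

```text
sleeve row 247 tab rows 65 192 F [ 5.5  5.6 -1.6] M [ 0.9  -1.16 -0.14] open 0.093 [0.5553 0.046  0.0692] 10.48
sleeve row 247 tab rows 65 191 F [ 7.2  6.  -2.2] M [ 0.94 -1.29 -0.17] open 0.093 [0.5514 0.045  0.0693] 10.78
```

View pics/c7.png

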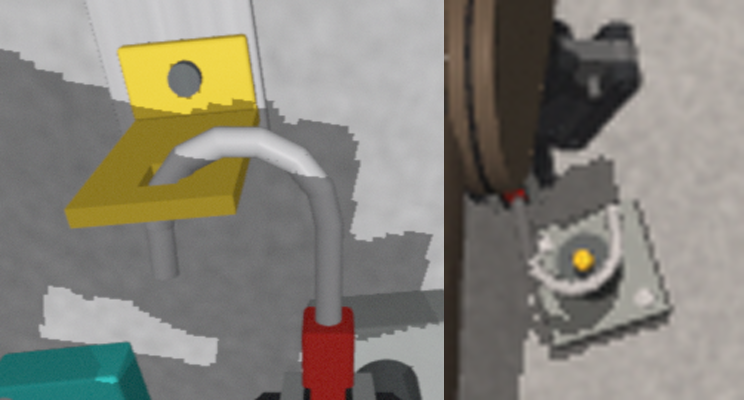

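The top view shows the near bend encircling the brass pin at (583,260), with clear wire below it (row 285) and to its right (617). The draw force is about 9 N. I'll lower the tail onto the shoulder by undoing the tilt about the hole.

```bash
python3 -m jog '{"travel":[[0,0,-2.3],[0,0,-2.3],[0,0,0]],"dr":[[0.54,-1.92,0],[0.54,-1.92,0],[0,0,0]],"jaw":[255,255,255]}' >/dev/null; python3 slip.py
python3 -m jog '{"travel":[[0,0,-2.3],[0,0,-2.3],[0,0,0]],"dr":[[0.54,-1.92,0],[0.54,-1.92,0],[0,0,0]],"jaw":[255,255,255]}' >/dev/null; python3 slip.py
```

```text
sleeve row 248 tab rows 73 189 F [ 5.9  6.9 -1.7] M [ 1.05 -1.21 -0.13] open 0.094 [0.5512 0.045  0.0649] 11.18
sleeve row 247 tab rows 80 184 F [6.  7.5 1.2] M [ 1.03 -0.8   0.03] open 0.091 [0.5515 0.0451 0.0613] 11.48
```

```bash
python3 -m jog '{"travel":[[0,0,-1.5],[0,0,0]],"dr":[[0,0,0],[0,0,0]],"jaw":[255,255]}' >/dev/null; python3 slip.py
python3 -m jog '{"travel":[[1.9,0.5,0],[1.9,0.5,0],[0,0,0]],"dr":[[0,0,0],[0,0,0],[0,0,0]],"jaw":[255,255,255]}' >/dev/null; python3 slip.py
python3 -m jog '{"travel":[[1.9,0.5,0],[1.9,0.5,0],[0,0,0]],"dr":[[0,0,0],[0,0,0],[0,0,0]],"jaw":[255,255,255]}' >/dev/null; python3 slip.py
```

```text
sleeve row 247 tab rows 80 185 F [2.6 7.2 7.4] M [ 1.03 -0.19  0.02] open 0.095 [0.5515 0.0452 0.0611] 11.7
sleeve row 247 tab rows 80 185 F [2.9 7.6 9.5] M [ 1.01 -0.    0.05] open 0.095 [0.555  0.0461 0.0611] 12.0
sleeve row 248 tab rows 79 186 F [-3.1  4.1 11.4] M [ 0.67  1.07 -0.03] open 0.094 [0.5564 0.0465 0.061 ] 12.3
```

The vertical force shows the tail resting on the shoulder. Easing +x stopped after about 5 mm with the force sign reversing, so the bend is bearing on the pin. I'll relieve the residual z and y load before letting go.

```bash
python3 -m jog '{"travel":[[-0.5,1.5,1],[-0.5,1,1],[0,0,0]],"dr":[[0,0,0],[0,0,0],[0,0,0]],"jaw":[255,255,255]}' >/dev/null; python3 slip.py
python3 -m jog '{"travel":[[0,1,0.7],[0,1,0.7],[0,0,0]],"dr":[[0,0,0],[0,0,0],[0,0,0]],"jaw":[255,255,255]}' >/dev/null; python3 slip.py
```

```text
sleeve row 248 tab rows 79 185 F [ 2.7 -3.9  5.5] M [-0.84 -0.07  0.22] open 0.09 [0.5562 0.0469 0.0612] 12.6
sleeve row 248 tab rows 78 184 F [ 3.2 -7.4  1.8] M [-1.42 -0.34  0.14] open 0.087 [0.5558 0.0477 0.0613] 12.9
```

```bash
python3 -m jog '{"travel":[[0,-1.3,0],[0,0,0]],"dr":[[0,0,0],[0,0,0]],"jaw":[255,255]}' >/dev/null; python3 slip.py
python3 -m jog '{"travel":[[0,0,0],[0,0,0],[0,0,0],[0,0,0]],"dr":[[0,0,0],[0,0,0],[0,0,0],[0,0,0]],"jaw":[215,215,170,150]}' 20 >/dev/null; python3 slip.py
python3 -m jog '{"travel":[[0,0,0],[0,0,0]],"dr":[[0,0,0],[0,0,0]],"jaw":[130,130]}' >/dev/null; python3 slip.py
```

```text
sleeve row 247 tab rows 78 184 F [ 4.  -4.9  1.5] M [-0.99 -0.42  0.03] open 0.091 [0.5558 0.0476 0.0613] 13.12
sleeve row 245 tab rows 73 179 F [-1.4  0.4  0.3] M [-0.02 -0.03  0.05] open 0.412 [0.5537 0.0496 0.0604] 13.5
sleeve row 246 tab rows 74 181 F [0.4 0.4 0.7] M [ 0.08 -0.11 -0.02] open 0.492 [0.5544 0.0493 0.0609] 13.72
```

The jaws are open, there is no force, and the hook and tab hold. I'll lift straight out, move clear, and take the last look.

```bash
python3 -m jog '{"travel":[[0,0,8],[0,0,15],[0,0,30],[0,0,38],[0,0,38]],"dr":[[0,0,0],[0,0,0],[0,0,0],[0,0,0],[0,0,0]],"jaw":[130,130,130,130,130]}'
python3 -m jog '{"travel":[[0,-38,0],[0,-38,0],[0,-38,0],[0,-38,0],[0,-38,0]],"dr":[[0,0,0],[0,0,0],[0,0,0],[0,0,0],[0,0,0]],"jaw":[130,130,130,130,130]}' >/dev/null
python3 -m jog '{"travel":[[0,-38,0],[0,-38,0],[0,0,0],[0,0,0]],"dr":[[0,0,0],[0,0,0],[0,0,0],[0,0,0]],"jaw":[130,130,130,130]}'
python3 - <<'E'
from h import *
t=read_camera("top")[:,:,::-1]; cv2.imwrite("pics/top_end.png",t)
s=read_camera("scene")[:,:,::-1]; cv2.imwrite("pics/scene_end.png",s)
a=cv2.resize(t[135:275,180:300],(514,600),interpolation=cv2.INTER_CUBIC); b=cv2.resize(s[235:335,345:445],(280,280),interpolation=cv2.INTER_CUBIC)
c=cv2.resize(t,(280,210)); cv2.imwrite("pics/c8.png",np.hstack([a,np.vstack([b,c,np.zeros((110,280,3),np.uint8)])]))
E
```

```text
time: 14.13
eef_pos: [0.5539, 0.0491, 0.1912]
tcp_rot: [0.992, 0.096, -0.079, 0.007]
contact_force: [1.3, -1.2, 0.5]
opening: 0.489
time: 14.88
eef_pos: [0.5546, -0.2189, 0.1906]
tcp_rot: [0.993, 0.094, -0.078, 0.007]
contact_force: [-0.5, 0.4, -0.6]
opening: 0.492
```

View pics/c8.png

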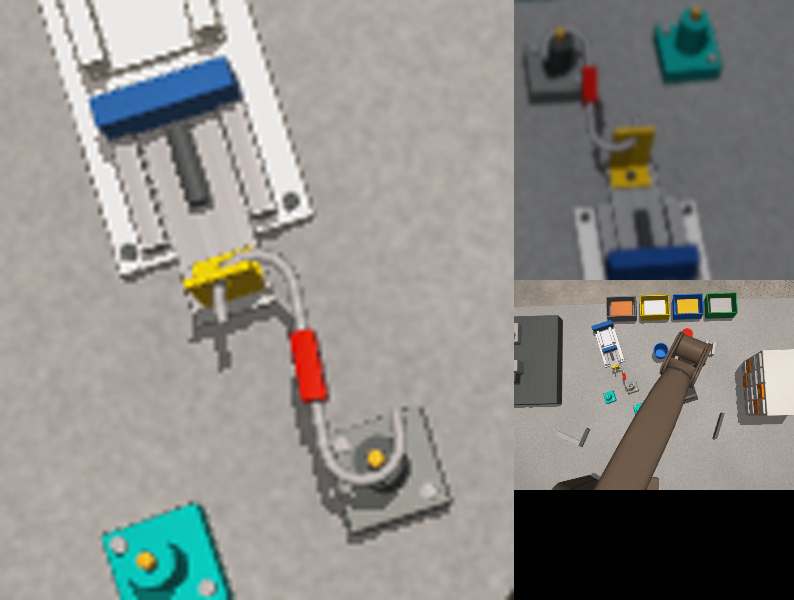

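The top view shows the leg through the yellow tab with the tip behind it at (220,310), the near bend round the brass pin at (375,458), and the jaw drawn back from the white part. I'll do a numeric check of the opening and stability, then hand in.

```bash
python3 -m jog '{"travel":[[0,0,0],[0,0,0],[0,0,0],[0,0,0],[0,0,0]],"dr":[[0,0,0],[0,0,0],[0,0,0],[0,0,0],[0,0,0]],"jaw":[130,130,130,130,130]}' >/dev/null
python3 - <<'E'
from h import *
C=cam("top"); n=read_camera("top")[:,:,::-1]
def blob(im,lo,hi,b):
    h=cv2.cvtColor(np.ascontiguousarray(im),cv2.COLOR_BGR2HSV); m=cv2.inRange(h,lo,hi)[b[2]:b[3],b[0]:b[1]]
    return np.argwhere(m)[:,::-1].mean(0)+[b[0],b[2]]
a,e=cv2.imread("pics/top0.png"),cv2.imread("pics/top_end.png")
J=[ray(C,blob(i,(100,120,40),(125,255,255),(185,248,135,180)),.05) for i in (a,e,n)]
print("jaw shift mm",[np.round((j-J[0])*1e3,1).tolist() for j in J[1:]])
for nm,lo,hi,b in (("white",(0,0,190),(180,40,255),(185,235,110,145)),("stop",(100,120,40),(125,255,255),(170,235,88,122)),("tq1",(80,120,60),(95,255,255),(200,240,245,290)),("pot",(100,120,40),(125,255,255),(315,355,140,185))):
    print(nm,[blob(i,lo,hi,b).round(1).tolist() for i in (a,n)])
sign_off()
E
```

```text
jaw shift mm [[-10.9, -3.1, 0.0], [-10.9, -3.1, 0.0]]
white [[211.9, 128.9], [211.8, 128.9]]
stop [[202.3, 105.1], [202.2, 105.1]]
tq1 [[218.5, 267.2], [218.6, 267.3]]
pot [[335.3, 160.9], [334.8, 160.7]]
the job is handed in; nothing more can be done
```

The clamp is held open by the S-hook and I handed the job in at about 15 s of the 53 s. One end of the hook goes through the tab's hole from the jaw side, and the other end is round the brass pin on the grey anchor.

**Last checks**
- **Clamp:** the jaw sits about 11.3 mm back from shut, and the two readings after I let go, about 0.5 s apart, were identical. That is slightly under the nominal 12 to 25 mm.
- **Bystanders:** the white part, the blue end stop, the pot and one turquoise look-alike had not moved, within 0.5 px. I did not measure the jar, V-block, steel bar, try square or the second look-alike. The arm passed well clear of them.
- **Forces:** the largest readings, taken at the end of each move, were about 12 N at the wrist, including about 11 N pressing the hook down onto the anchor. Peaks inside a move were not recorded.

**What went wrong**
- **Hook slip:** on the first attempt to tilt the hook, it slid about 11 mm and pivoted in the grip. Its tail stayed low, and a pull then met about 10 N with the clamp not moving. I took that to be the tail against the anchor's post.
- **Fix:** I backed off, tilted again about the hole at full grip, and saw no slip after that.
- **Shoulder contact:** I judged the tail to be resting on the shoulder from the upward force and the top view. I did not measure its height directly.

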